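# Tap the slide block home against its stop

## Robot

A 7-joint arm with a two-finger parallel gripper is mounted at the origin on the work surface. World frame = base frame: x ahead of the robot, y to its left, z up, the work surface at z = 0. Lengths are in mm, angles in rad, forces in N, time in s.
With the tool pointing down it reaches from about 425 to 950 mm from the base axis. Payload 4.7 kg.
Tool frame: the origin (TCP) lies midway between the tips of the shut fingers; the grasp point (between the pads) lies ctrl.grip_point_offset behind it (ctrl.grip_point_offset is the distance from the TCP to the grasp point, in mm); z points along the fingers, y is the direction in which the jaws open and shut (so a half turn about z gives the same grasp; the last joint's range is limited). The gripper opens to 85 mm and grips with 20 to 120 N. Pads are 22 mm wide; open, the fingers measure 114 mm over their backs; the gripper's body (76 mm by 85 mm) begins 54 mm behind the grasp point. The pads swing forward as they close: fully open they stand 13 mm farther back than shut.
Start: joints at [1.276, 0.469, -0.049, 1.532, 0.024, 1.141, -0.082], TCP at [177.356, -651.301, 231.335] pointing down, gripper open.
Joint ranges: [-2.59, 2.59], [-0.33, 1.99], [-1.39, 1.29], [0.1, 2.45], [-1.04, 4.18], [0.21, 1.99], [-2.66, 2.66]. Speed limits (rad/s): [2.57, 2.57, 3.14, 3.14, 3.14, 3.14, 3.14].

## Interface

Orientations are given as a rotation vector (axis times angle).
In Python, from station import ctrl gives the robot as it stands.
- The arm moves only by the tool apply_moves, never from a script. Its arguments are lists of equal length, an entry for each row: "travel": the shift along the world's x, y, z in mm, a list of three; "rot": the turn, a rotation vector about the world's x, y, z in degrees, a list of three; "grip": the finger opening in mm, from 0 to 85.4. In form: {"travel": [[dx, dy, dz], ...], "rot": [[rx, ry, rz], ...], "grip": [grip, ...]}. A call has exactly 10 rows; each row shifts and turns the pose as measured when the row begins; what a row does not reach is not made up. A row lasts 1/12 s, in which the tool goes at most 41.7 mm and 7.16 degrees, less where a joint would pass 70% of its speed; a pose out of reach is approached as far as the arm can. A call is refused whole if a number of a shift passes 41.7 or a number of a turn 7.16, either way. A call with a gripper value outside its range is refused whole. The fingers move at their own pace and stop on an object; "newtons" is the grip in N (left out, the last holds). Time passes only in rows, so rows that do not move let the fingers close, or fill a call up. It gives the time, the measured TCP pose, the force and the opening at its end, in the units of the state.
- ctrl.get_obs(): the state, without advancing time (a new reading comes with each control period).
- ctrl.grab_frame(name): name is "scene" or "top"; returns the picture (400x640x3 uint8, red, green, blue); there is no depth.
- ctrl.calibration(name): a dict with "fx", "fy", "cx", "cy" (pixels), "cam_to_world" (4x4, takes a point from camera to world coordinates). Camera axes: x right, y up, looking along -z (the intrinsics and any distortion apply to the point x, -y, -z); pixel columns grow to the right and rows downward; lengths in mm; the calibration is good to about 2 mm. A picture is of the moment at which its call begins. calibration takes no time and is no camera call.
- ctrl.close_job(): hands the job in, once; it reports no verdict.
Trained networks look in the newest picture that a camera, given by its name, has taken for a name from the list of things; names that differ only in an ending like _2 or _b are one class to them, and where a whole thing is asked for, a point or a joint stands for the part that bears it (a point fixed in the world has none). Each returns a list of dicts, best first, with "p" (0 to 1); they miss things now and then, are a little off and sometimes report something else, mostly with a low value. They report only what shows in the picture. A call takes as long as a camera call. They do not tell look-alikes from the thing itself.
- ctrl.masks_of(camera, thing): "region" (400x640 bool, what is visible of it) and "bbox" ([centre column, centre row, width, height] in pixels, round what is visible of it).
The state is a dict: "t": time; "joint_pos": joint angles; "dq": joint speeds; "effort": joint torques, N m; "ee_pos": TCP position; "orientation": TCP orientation; "ft_force": force on the tool from outside, world axes, zero at the start; "ft_torque": the same for the moment, N m; "finger_gap": finger opening in mm.
Only numpy, scipy, OpenCV 4.12 (cv2) and the standard library are available. Lean on these libraries where they do the work, as an engineer would, in place of code of your own. Each camera call takes 0.05 s, during which the arm holds its last target.

## Task

Pick up the soft-faced mallet (the one with two round plastic faces, not the all-steel hammer) and use it to tap the aluminium slide block along its guide, in several small gentle taps with the mallet drawn back off the block in between, until the block meets the stop hidden under the hood. Touch the block with the mallet only. Then lay the mallet back down flat on the bench, without dropping it, and let go.

Things in the scene. Friction and masses are not known exactly. Their poses are not given: they have to be found in the camera images.
- mallet: In mm. Soft-faced mallet, flat, 0.28 kg. Origin under the head's centre. Head along own y, 44 wide, 44 high: flat round plastic faces (43 dia) at y = ±45, centres 22 above underside. Wood handle along own -x (at start roughly towards the robot): 22 wide (y), 26 tall, at 9 to 35 above underside, to x = -152; then 44 dia butt to -178. Grip at x = -55; balance -30. A steel hammer lies near it.
- fixture: In mm. Fixture fixed on bench, origin at bench level; block slides along its own +x (about the robot's left). Base plate 10 thick, 96 wide (y), x = -95 to +115. Two rails along x, 54 apart inside, 74 outside, x = -85 to +115, tops 22 above bench. Hood over x = +35 to +115: 86 wide, top 70 above bench, open towards -x (opening 74 wide, underside 64 above bench), far end closed.
- block: In mm. Loose aluminium block 80 long (x), 50 wide, 48 high, 0.4 to 0.7 kg, on the base plate between the rails (2 clear each side). Origin: centre of underside, 10 above bench; axes as fixture's. Rear face (to tap) at x = -40, front at +40, top 58 above bench. Slides with 1 to 6 N friction and stays put. Starts 35 to 75 short of the stop; home, at least 25 of it still shows outside the hood.
- stop: In mm. Fixed steel stop across the guide, unseen inside the hood. Origin: bottom centre of the flat face the block meets, 10 above bench; the face looks along its own -x, axes as the fixture's. It sits at x = +70 to +90 in the fixture. Block home: front face against this face, so block origin 40 before the stop's.
Mind the look-alikes: they are no part of the job. What is shaped like the mallet but orange is not meant. Leave any orange look-alike of the block alone.

How it is judged (in metres and radians):
On the way, in this order (a step that is already met when the one before it is completed fails the run):
1. the mallet is lifted off the bench (height (world z) of mallet above 0.015 m), for 0.2 s.
2. the block has been moved on by at least 5 mm but is still more than 10 mm short of the stop, and the mallet is off it again (distance of block from where it was at the start of the episode above 0.005 m and x of block in the frame of stop below -0.05 m and contact force between mallet and block below 0.05 N), for 0.1 s.
3. the block meets the stop (front face within 4 mm of it) (x of block in the frame of stop above -0.044 m), for 0.05 s.
At the end, for the whole second after the job is handed in: The block is still against the stop, its front face within 10 mm of it, and at rest; the mallet lies flat on the bench top (underside less than 12 mm above it, tilted less than 0.25 rad), at rest and released (x of block in the frame of stop above -0.05 m and linear speed of block below 0.01 m/s and height (world z) of mallet below 0.012 m and angle between mallet's own z axis and vertical below 0.25 rad and linear speed of mallet below 0.02 m/s); the robot touches nothing.
It fails at once if the robot touches the block itself (more than 1 N) (contact force between any of the fingers, the arm and block above 1 N).
It fails at once if the mallet strikes or presses the block with more than 60 N (contact force between mallet and block above 60 N).
It fails at once if the mallet is dropped (out of the fingers, more than 40 mm above the bench) (height (world z) of mallet above 0.04 m and contact force between the fingers and mallet below 0.1 N).
It also fails if it takes over 54 s, if anything falls off the work surface, if the arm or the gripper's body presses on something with over 40 N, if the wrist force passes 120 N, or if a joint passes its speed limit or range.

## Working session

There is one attempt and no reset: what is moved stays moved. The work goes in short steps, Python scripts to look and compute and a tool call to move; the robot and the scene stay as the last step left them, time stands still between calls to the robot, and variables do not carry over. Pictures are saved under pics/ and viewed, and the job is handed in when it is done.

Besides the shell and the picture viewer there is one more tool, called after "Emit:" as a command line: name --argument value ..., lists and objects as JSON in quotes. apply_moves: Moves the arm, as the interface text tells. Its arguments: {"type":"object","properties":{"travel":{"type":"array"},"rot":{"type":"array"},"grip":{"type":"array"},"newtons":{"type":"number"}},"required":["travel","rot","grip"]}

```bash
ls; mkdir -p pics
python3 - <<'E'
from station import ctrl
import cv2
o=ctrl.get_obs();print({k:o[k] for k in('t','ee_pos','orientation','ft_force','finger_gap')},ctrl.grip_point_offset)
for n in('scene','top'):
    f=ctrl.grab_frame(n);cv2.imwrite(f'pics/{n}0.png',f[:,:,::-1]);c=ctrl.calibration(n);print(n,{k:(v if k!='cam_to_world' else None) for k,v in c.items()});print(c['cam_to_world'])
E
```

```text
pics
{'t': 0.0, 'ee_pos': array([ 177.17753955, -650.70848079,  230.23068027]), 'orientation': array([-3.11190349e+00, -4.16094658e-01,  5.24622531e-04]), 'ft_force': array([-0.00738992, -0.20964095,  0.07875836]), 'finger_gap': 85.59530025459158} 18.700000000000003
scene {'fx': 444.5776951567449, 'fy': 444.5776951567449, 'cx': 320.58018626936746, 'cy': 194.97391418322474, 'cam_to_world': None}
[[-4.95821915e-01 -5.79168279e-01  6.47089432e-01  1.14205547e+03]
 [ 8.68364831e-01 -3.39364555e-01  3.61627182e-01  3.39875268e+02]
 [ 1.01562250e-02  7.41212387e-01  6.71193749e-01  7.37884695e+02]
 [ 0.00000000e+00  0.00000000e+00  0.00000000e+00  1.00000000e+00]]
top {'fx': 488.78161114547373, 'fy': 488.78161114547373, 'cx': 319.1257715988049, 'cy': 187.40137344324634, 'cam_to_world': None}
[[ 8.28755946e-03  9.96864872e-01 -7.86876336e-02  3.33985639e+02]
 [-9.99965651e-01  8.25253133e-03 -7.70339551e-04 -4.14472837e+01]
 [-1.18552277e-04  7.86913149e-02  9.96899023e-01  1.45562447e+03]
 [ 0.00000000e+00  0.00000000e+00  0.00000000e+00  1.00000000e+00]]
```

View pics/scene0.png

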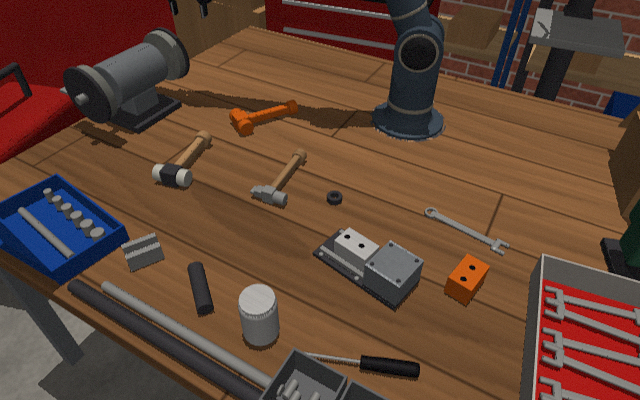

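View pics/top0.png

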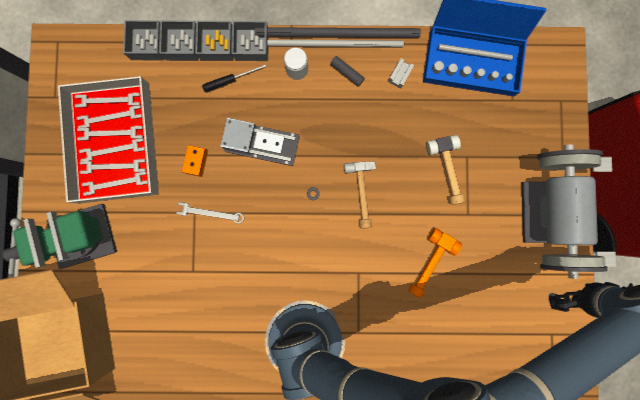

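The scene shows these candidates (top-picture pixels):
- **Mallets:** the white-faced mallet with a dark head and wood handle at (445,165), the steel hammer at (362,190), and the orange look-alike at (435,260). The white-faced one fits the description.
- **Fixture:** at (260,142), with its block at about (275,143). The orange block look-alike is at (195,160).

Next I'll confirm with crops and masks.

```bash
cat > h.py <<'E'
import numpy as np,cv2
from station import ctrl
def proj(n,P):
    c=ctrl.calibration(n);T=np.array(c['cam_to_world']);P=np.atleast_2d(P).astype(float)
    q=(P-T[:3,3])@T[:3,:3]; z=-q[:,2]
    return np.c_[c['cx']+c['fx']*q[:,0]/z, c['cy']-c['fy']*q[:,1]/z]
def ray(n,uv,h):
    c=ctrl.calibration(n);T=np.array(c['cam_to_world']);uv=np.atleast_2d(uv).astype(float)
    d=np.c_[(uv[:,0]-c['cx'])/c['fx'],-(uv[:,1]-c['cy'])/c['fy'],-np.ones(len(uv))]@T[:3,:3].T
    s=(h-T[2,3])/d[:,2]
    return T[:3,3]+d*s[:,None]
E
python3 - <<'E'
from h import *
for n in('scene','top'):
    f=ctrl.grab_frame(n)
    print(n,np.abs(np.array(ctrl.calibration(n).get('dist',0))))
    for th in('mallet','block','fixture'):
        for i,r in enumerate(ctrl.masks_of(n,th)):
            print(n,th,i,round(r['p'],2),np.round(r['bbox'],1),r['region'].sum())
            np.save(f'pics/{n}_{th}_{i}.npy',r['region'])
    if n=='top':
        a=cv2.resize(f[120:220,400:500],(500,500),interpolation=2);b=cv2.resize(f[100:180,210:310],(625,500),interpolation=2)[:, :300*2]
        cv2.imwrite('pics/c1.png',cv2.resize(np.hstack([a,b]),(792,360))[:,:,::-1])
    else:
        a=cv2.resize(f[120:200,140:240],(400,320),interpolation=2);b=cv2.resize(f[220:310,310:430],(400,320),interpolation=2)
        cv2.imwrite('pics/c2.png',np.hstack([a,b])[:,:,::-1])
E
```

```text
scene 0
scene mallet 0 0.7 [265.2 118.4  70.   35.8] 1022
scene mallet 1 0.66 [181.3 158.4  61.5  56.4] 1277
scene block 0 0.9 [466.  279.5  45.   50.7] 1320
scene block 1 0.6 [356.4 248.7  41.9  38.9] 1133
scene fixture 0 0.67 [369.8 268.2 113.9  78. ] 3673
top 0
top mallet 0 0.72 [446.3 170.8  36.2  64.9] 960
top mallet 1 0.62 [435.6 263.6  56.5  72.3] 1075
top block 0 0.64 [196.2 161.1  21.7  26.2] 559
top block 1 0.59 [270.7 143.9  29.6  27. ] 568
top fixture 0 0.68 [260.1 144.7  80.9  46.3] 1926
```

View pics/c1.png

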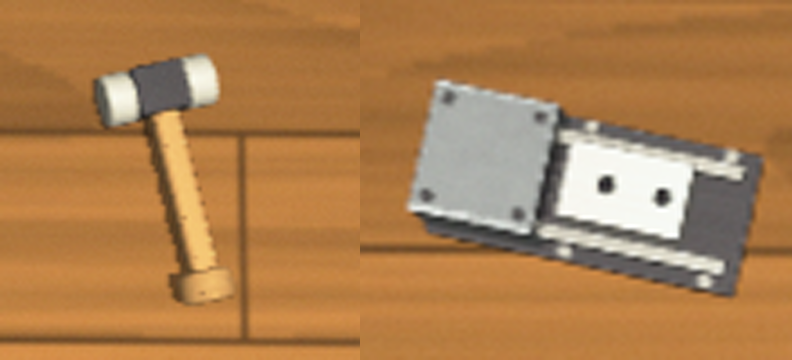

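View pics/c2.png

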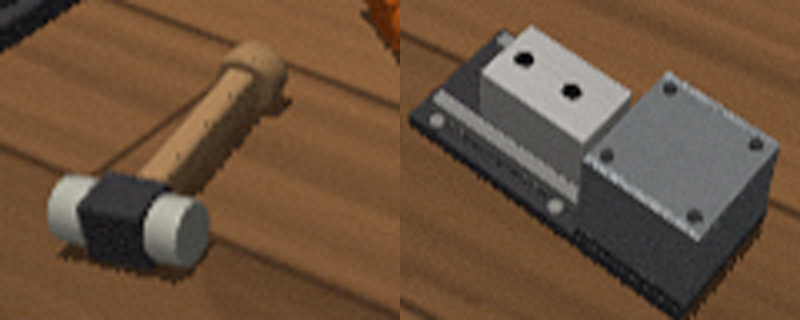

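Crops: the left object has two white round faces on a dark head with a wood handle, so it is the mallet. The right one is the fixture with the white-grey block, front end towards the hood. I'll fit both poses by silhouette in both cameras.

```bash
cat > fit.py <<'E'
from h import *
from scipy.optimize import minimize
S=4
def box(x0,x1,y0,y1,z0,z1): return np.array([[x,y,z] for x in(x0,x1) for y in(y0,y1) for z in(z0,z1)],float)
a=np.linspace(0,2*np.pi,24,endpoint=False)
def cyl(ax,r,c0,c1,zc):
    L=[]
    for c in(c0,c1):
        for t in a:
            L.append([r*np.cos(t),c,zc+r*np.sin(t)] if ax=='y' else [c,r*np.cos(t),zc+r*np.sin(t)])
    return np.array(L)
MAL=[cyl('y',21.5,-45,45,22),box(-21,21,-20,20,0,44),box(-152,0,-11,11,9,35),cyl('x',22,-178,-152,22)]
def FIX(bx): return [box(-95,115,-48,48,0,10),box(-85,115,27,37,10,22),box(-85,115,-37,-27,10,22),box(35,115,-43,43,10,70),box(bx-40,bx+40,-25,25,10,58)]
def place(P,x,y,yaw):
    c,s=np.cos(yaw),np.sin(yaw);return P@np.array([[c,s,0],[-s,c,0],[0,0,1]])+[x,y,0]
def render(n,parts,off=(0,0)):
    m=np.zeros((400*S,640*S),np.uint8)
    for P in parts:
        q=(proj(n,P)+.5+np.array(off))*S
        cv2.fillConvexPoly(m,cv2.convexHull(np.round(q*16).astype(np.int32)),1,shift=4)
    return cv2.resize(m.astype(np.float32),(640,400),interpolation=cv2.INTER_AREA)
def fit(parts_f,p0,targets,step):
    def cost(p):
        e=0
        for n,T in targets.items(): 
            R=render(n,parts_f(p)); e+=np.abs(R-T).sum()/T.sum()
        return e
    best=None
    for k in range(3):
        sim=[np.array(p0)]+[np.array(p0)+np.eye(len(p0))[i]*step[i]*(1,-1,.4)[k] for i in range(len(p0))]
        r=minimize(cost,p0,method='Nelder-Mead',options=dict(initial_simplex=sim,xatol=.05,fatol=1e-4,maxiter=250)); p0=r.x
    return r.x,r.fun
E
cat > run1.py <<'E'
from fit import *
L=lambda s:np.load(f'pics/{s}.npy').astype(np.float32)
head=ray('top',[[444,145]],30)[0];butt=ray('top',[[456,199]],25)[0]
yaw=np.arctan2(*(head-butt)[1::-1]);print('head',head,'butt',butt,np.linalg.norm((head-butt)[:2]),yaw)
mf=lambda p:[place(P,p[0],p[1],p[2]/100) for P in MAL]
tm={'top':L('top_mallet_0'),'scene':L('scene_mallet_1')}
print('mallet',fit(mf,[head[0],head[1],yaw*100],tm,[8,8,8]))
for k in tm: print(k,fit(mf,[head[0],head[1],yaw*100],{k:tm[k]},[8,8,8]))
c=ray('top',[[260,144]],20)[0];h=ray('top',[[237,136]],70)[0];b=ray('top',[[276,143]],58)[0]
yf=np.arctan2(*(h-b)[1::-1]);print(c,yf)
ff=lambda p:[place(P,p[0],p[1],p[2]/100) for P in FIX(p[3])]
tf={k:np.maximum(L(f'{k}_fixture_0'),L(f'{k}_block_1')) for k in('top','scene')}
p0=[c[0],c[1],yf*100,-10]
# silhouette for fixture
r=fit(ff,p0,tf,[8,8,8,8]);print('fix',r)
for k in tf: print(k,fit(ff,p0,{k:tf[k]},[8,8,8,8]))
np.save('pics/fix.npy',r[0])
E
python3 run1.py
```

```text
head [ 574.85094859 -407.15481504   30.        ] butt [ 416.13505581 -441.71197504   25.        ] 162.43439269044825 0.21438376357862216
mallet (array([ 576.31080353, -406.76991878,   23.69206192]), np.float64(0.30365151166915894))
top (array([ 577.04881729, -406.67929198,   23.97521829]), np.float64(0.14928385615348816))Traceback (most recent call last):
  File "run1.py", line 8, in <module>
    for k in tm: print(k,fit(mf,[head[0],head[1],yaw*100],{k:tm[k]},[8,8,8]))
                         ~~~^^^^^^^^^^^^^^^^^^^^^^^^^^^^^^^^^^^^^^^^^^^^^^^^
  File "fit.py", line 31, in fit
    r=minimize(cost,p0,method='Nelder-Mead',options=dict(initial_simplex=sim,xatol=.05,fatol=1e-4,maxiter=250)); p0=r.x
    res = _minimize_neldermead(fun, x0, args, callback, bounds=bounds,
                               **options)
    fxcc = func(xcc)
    fx = function(np.copy(x), *(wrapper_args + args))
  File "fit.py", line 26, in cost
    R=render(n,parts_f(p)); e+=np.abs(R-T).sum()/T.sum()
  File "fit.py", line 19, in render
    q=(proj(n,P)+.5+np.array(off))*S
       ~~~~^^^^^
  File "h.py", line 4, in proj
    c=ctrl.calibration(n);T=np.array(c['cam_to_world']);P=np.atleast_2d(P).astype(float)
ValueError: time passes only in moves, steps and waits
```

```bash
python3 - <<'E'
s=open('h.py').read()
s=s.replace("def proj","_C={}\ndef cal(n):\n    if n not in _C: _C[n]=ctrl.calibration(n)\n    return _C[n]\ndef proj",1).replace("c=ctrl.calibration(n);","c=cal(n);")
open('h.py','w').write(s)
E
python3 run1.py
```

```text
head [ 574.85094859 -407.15481504   30.        ] butt [ 416.13505581 -441.71197504   25.        ] 162.43439269044825 0.21438376357862216
mallet (array([ 576.31080353, -406.76991878,   23.69206192]), np.float64(0.30365151166915894))
top (array([ 577.04881729, -406.67929198,   23.97521829]), np.float64(0.14928385615348816))
scene (array([ 573.20022796, -408.71976261,   22.89640787]), np.float64(0.12044831365346909))
[575.02409629 136.16019573  20.        ] 1.4161583171154322
fix (array([578.53561868, 122.16303006, 137.01871476, -13.24341284]), np.float64(0.07594333589076996))
top (array([579.15014148, 122.16747858, 136.64672909,  -4.40577618]), np.float64(0.03206766024231911))
scene (array([577.03683756, 122.74939231, 136.23569992,  -8.74657727]), np.float64(0.034237660467624664))
```

```bash
cat > run2.py <<'E'
from fit import *
fx=np.array([578.3,122.2,1.366]);m=(575.5,-407.3,.236)
def loc(p): 
    d=p[:2]-fx[:2];c,s=np.cos(fx[2]),np.sin(fx[2]);return d@[c,s],d@[-s,c]
print('rear top mid est',loc(ray('top',[[282.9,145.6]],58)[0]))
for n,k in(('top','top_block_1'),('scene','scene_block_1')):
    T=np.load(f'pics/{k}.npy').astype(np.float32);best=[]
    for bx in np.arange(-45,10,1.):
        B=render(n,[place(box(bx-40,bx+40,-25,25,10,58),*fx)]);H=render(n,[place(box(35,115,-43,43,10,70),*fx)])
        R=B*(1-H); best.append((np.abs(R-T).sum()/T.sum(),bx))
    print(n,sorted(best)[:3])
def draw(n,f,w):
    for P in [place(q,*m) for q in MAL]+[place(q,*fx) for q in FIX(-10)]:
        cv2.polylines(f,[np.round(cv2.convexHull(((proj(n,P)-w[:2])*w[2]*16).astype(np.float32))).astype(np.int32)],True,(0,255,0),1,shift=4)
    return f
out=[]
for n,ws in(('top',[(400,120),(210,95)]),('scene',[(130,115),(310,215)])):
    f=np.array(cv2.imread(f'pics/{n}0.png'))
    for u,v in ws:
        g=cv2.resize(f[v:v+100,u:u+120],(396,300),interpolation=1); out.append(draw(n,g,np.array([u,v,3.3])) if 0 else draw(n,g,(lambda a:a)(W:=type('W',(),{'__getitem__':lambda s,i:np.array([u,v]) if isinstance(i,slice) else 3.0*1.1})())))
cv2.imwrite('pics/ov.png',np.vstack([np.hstack(out[:2]),np.hstack(out[2:])]))
E
python3 run2.py
```

```text
rear top mid est (np.float64(-58.5653027712845), np.float64(1.9058853087350995))
top [(np.float32(0.06429495), np.float64(-16.0)), (np.float32(0.06527839), np.float64(-15.0)), (np.float32(0.074617624), np.float64(-14.0))]
scene [(np.float32(0.12554474), np.float64(-13.0)), (np.float32(0.12638597), np.float64(-14.0)), (np.float32(0.13418469), np.float64(-12.0))]
```

View pics/ov.png

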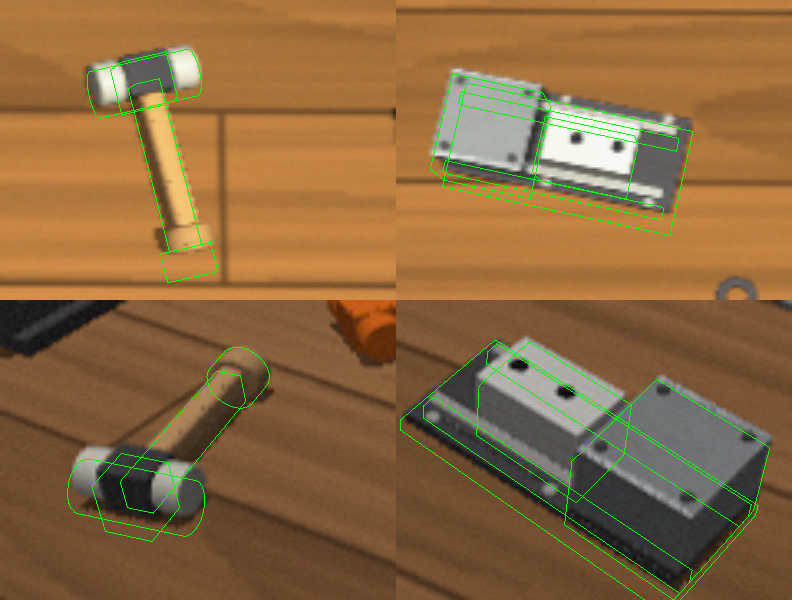

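The overlay's vertical scale was wrong (3.0 against 3.3), so I'll redraw it.

```bash
cat > ov.py <<'E'
from fit import *
def overlay(name,items,out,sc=3.3):
    tiles=[]
    for n,ws in items:
        f=cv2.imread(n[1])
        for (u,v),polys in ws:
            g=cv2.resize(f[v:v+90,u:u+120],(396,297),interpolation=1)
            for P in polys:
                q=(proj(n[0],P)-[u,v]+0.5)*3.3-.5
                cv2.polylines(g,[cv2.convexHull(np.round(q*16).astype(np.int32))],True,(0,255,0),1,shift=4)
            tiles.append(g)
    cv2.imwrite(out,np.vstack([np.hstack(tiles[i:i+2]) for i in range(0,len(tiles),2)]))
E
python3 - <<'E'
from ov import *
m=[place(q,575.5,-407.3,.236) for q in MAL];f=[place(q,578.3,122.2,1.366) for q in FIX(-15)]
overlay(0,[(('top','pics/top0.png'),[((400,125),m),((210,100),f)]),(('scene','pics/scene0.png'),[((130,115),m),((310,220),f)])],'pics/ov2.png')
E
```

```text
(no output)
```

View pics/ov2.png

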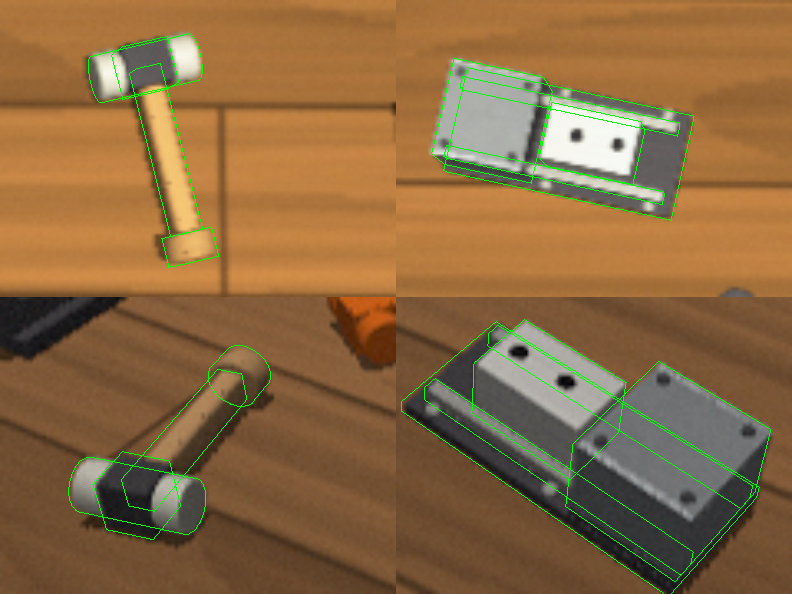

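The overlay fits well in both views: mallet at (575.5, -407.3) with yaw 0.236, fixture at (578.3, 122.2) with yaw 1.366, and block x ≈ -15 in the fixture. Next I'll work out the approach.

```bash
cat > st.py <<'E'
from h import *
from scipy.spatial.transform import Rotation as Ro
def st():
    o=ctrl.get_obs();R=Ro.from_rotvec(o['orientation']).as_matrix()
    print('t',round(o['t'],2),'p',np.round(o['ee_pos'],1),'y-ang',round(np.degrees(np.arctan2(R[1,1],R[0,1])),2),'z',np.round(R[:,2],3),'F',np.round(o['ft_force'],1),'gap',round(o['finger_gap'],1));return o,R
if __name__=='__main__': st()
E
python3 st.py; python3 -c "
import numpy as np
print('want y-ang',np.degrees(.236)+90-180)"
```

```text
t 0.5 p [ 177.3 -651.3  231.3] y-ang -74.77 z [ 0. -0. -1.] F [ 0.6 -0.6  0.5] gap 85.8
want y-ang -76.47819603491257
```

Emit:
apply_moves --travel '[[16,11,0],[32,21.5,-10],[32,21.5,-10],[32,21.5,-10],[32,21.5,-10],[32,21.5,-10],[32,21.5,-10],[32,21.5,-10],[32,21.5,-10],[32,21.5,-10]]' --rot '[[0,0,-0.9],[0,0,-0.8],[0,0,0],[0,0,0],[0,0,0],[0,0,0],[0,0,0],[0,0,0],[0,0,0],[0,0,0]]' --grip '[85,85,85,85,85,85,85,85,85,85]' --newtons 80

```text
t: 1.33
ee_pos: [478.4, -447.6, 142.5]
orientation: [3.111, 0.324, -0.007]
ft_force: [-0.4, -0.7, 0.4]
finger_gap: 85.2
```

```bash
python3 st.py
```

```text
t 1.33 p [ 478.4 -447.6  142.5] y-ang -78.12 z [-0.003 -0.015 -1.   ] F [-0.4 -0.7  0.4] gap 85.2
```

Emit:
apply_moves --travel '[[15,9,-10],[15,9,-20],[13,9,-20],[0,0,-12],[0,0,0],[0,0,0],[0,0,0],[0,0,0],[0,0,0],[0,0,0]]' --rot '[[0,0,0],[0,0,0],[0,0,0],[0,0,0],[0,0,0],[0,0,0],[0,0,0],[0,0,0],[0,0,0],[0,0,0]]' --grip '[85,85,85,85,85,85,85,85,85,85]'

```text
t: 2.17
ee_pos: [531.2, -413.3, 80.2]
orientation: [3.109, 0.342, 0.004]
ft_force: [0.8, 0.1, -0.5]
finger_gap: 85.0
```

Run:
```python
from st import *
f=ctrl.grab_frame('top');g=ctrl.grab_frame('scene');st()
cv2.imwrite('pics/g1.png',np.hstack([cv2.resize(f[120:220,390:510],(396,330)),cv2.resize(g[90:200,120:252],(396,330))])[:,:,::-1])
```

```text
t 2.27 p [ 531.3 -413.2   80.2] y-ang -77.43 z [ 0.004 -0.014 -1.   ] F [0.6 0.2 0.2] gap 85.0
```

View pics/g1.png

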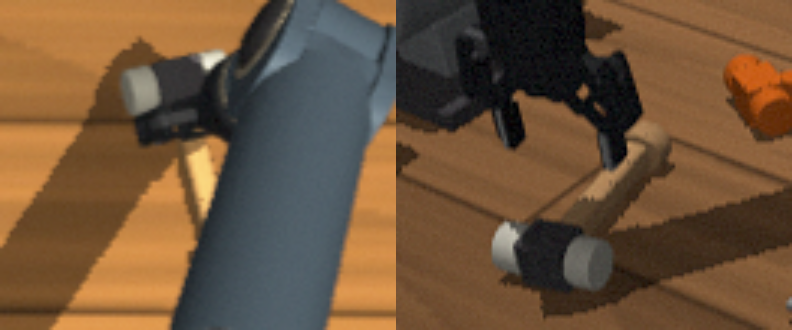

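The fingers straddle the handle. I'll correct the offset and tilt, then go down.

Emit:
apply_moves --travel '[[-5,-4,0],[-4,-3,-8],[0,0,-14],[0,0,-14],[0,0,-8],[0,0,0],[0,0,0],[0,0,0],[0,0,0],[0,0,0]]' --rot '[[0.4,0.1,0.5],[0.4,0.1,0.5],[0,0,0],[0,0,0],[0,0,0],[0,0,0],[0,0,0],[0,0,0],[0,0,0],[0,0,0]]' --grip '[85,85,85,85,85,85,85,85,85,85]'

```text
t: 3.1
ee_pos: [519.4, -422.3, 31.3]
orientation: [-3.118, -0.37, 0.0]
ft_force: [-0.1, 0.1, 0.3]
finger_gap: 84.8
```

```bash
python3 st.py
```

```text
t 3.1 p [ 519.4 -422.3   31.3] y-ang -76.46 z [-0.     0.002 -1.   ] F [-0.1  0.1  0.3] gap 84.8
```

Emit:
apply_moves --travel '[[1,1,-8],[1,0.5,-8],[0,0,-5],[0,0,-2],[0,0,0],[0,0,0],[0,0,0],[0,0,0],[0,0,0],[0,0,0]]' --rot '[[0,0,0],[0,0,0],[0,0,0],[0,0,0],[0,0,0],[0,0,0],[0,0,0],[0,0,0],[0,0,0],[0,0,0]]' --grip '[85,85,85,85,85,60,40,15,10,10]' --newtons 80

```text
t: 3.93
ee_pos: [522.9, -420.4, 7.4]
orientation: [-3.119, -0.372, -0.003]
ft_force: [-1.3, 2.0, 2.3]
finger_gap: 25.0
```

```bash
python3 st.py
```

```text
t 3.93 p [ 522.9 -420.4    7.4] y-ang -76.4 z [ 0.002  0.001 -1.   ] F [-1.3  2.   2.3] gap 25.0
```

Now I'll hold to let the fingers seat, then lift.

Emit:
apply_moves --travel '[[0,0,0],[0,0,0],[0,0,0],[0,0,8],[0,0,14],[0,0,18],[0,0,18],[0,0,18],[0,0,10],[0,0,0]]' --rot '[[0,0,0],[0,0,0],[0,0,0],[0,0,0],[0,0,0],[0,0,0],[0,0,0],[0,0,0],[0,0,0],[0,0,0]]' --grip '[10,10,10,10,10,10,10,10,10,10]'

```text
t: 4.77
ee_pos: [519.8, -419.0, 99.1]
orientation: [-3.116, -0.371, 0.005]
ft_force: [-0.3, -0.4, -3.0]
finger_gap: 20.9
```

Run:
```python
from st import *
f=ctrl.grab_frame('top');g=ctrl.grab_frame('scene');st()
cv2.imwrite('pics/g2.png',np.hstack([cv2.resize(f[110:220,390:522],(396,330)),cv2.resize(g[70:180,120:252],(396,330))])[:,:,::-1])
```

```text
t 4.87 p [ 518.9 -418.3   96.8] y-ang -76.41 z [-0.006  0.005 -1.   ] F [ 1.3 -0.6 -3.5] gap 20.8
```

View pics/g2.png

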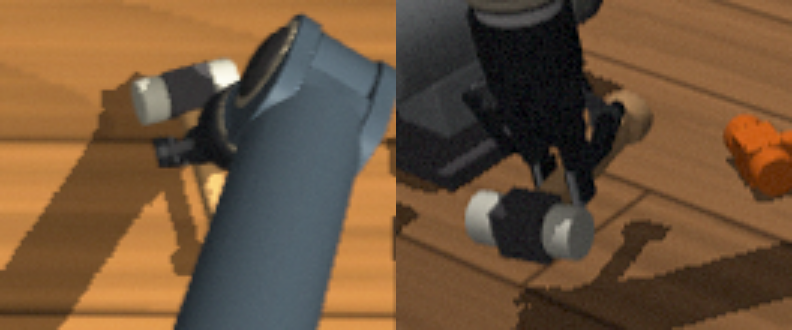

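The mallet is lifted and held level. Now I'll carry it to behind the block, turning -25.3° on the way.

Emit:
apply_moves --travel '[[-1,15,1],[-2,28,1],[-2,38,0],[-2,38,0],[-2,38,0],[-2,38,0],[-2,38,0],[-2,38,0],[-2,38,0],[-2,30,0]]' --rot '[[0,0,-2],[0,0,-2.6],[0,0,-2.6],[0,0,-2.6],[0,0,-2.6],[0,0,-2.6],[0,0,-2.6],[0,0,-2.6],[0,0,-2],[0,0,-1]]' --grip '[10,10,10,10,10,10,10,10,10,10]'

```text
t: 5.7
ee_pos: [485.1, -75.1, 87.1]
orientation: [-3.116, 0.325, 0.039]
ft_force: [0.1, 0.4, -3.6]
finger_gap: 21.0
```

```bash
python3 st.py
```

```text
t 5.7 p [485.1 -75.1  87.1] y-ang -101.92 z [-0.024  0.011 -1.   ] F [ 0.1  0.4 -3.6] gap 21.0
```

Emit:
apply_moves --travel '[[3,26,0],[4,20,0],[4,12,0],[0,4,0],[0,0,0],[0,0,0],[0,0,0],[0,0,0],[0,0,0],[0,0,0]]' --rot '[[-0.3,-0.6,0],[-0.3,-0.6,0],[0,0,0],[0,0,0],[0,0,0],[0,0,0],[0,0,0],[0,0,0],[0,0,0],[0,0,0]]' --grip '[10,10,10,10,10,10,10,10,10,10]'

```text
t: 6.53
ee_pos: [488.2, -5.0, 81.0]
orientation: [-3.125, 0.314, 0.029]
ft_force: [-0.3, -0.1, -3.1]
finger_gap: 20.5
```

```bash
python3 st.py
```

```text
t 6.53 p [488.2  -5.   81. ] y-ang -101.48 z [-0.018  0.002 -1.   ] F [-0.3 -0.1 -3.1] gap 20.5
```

Emit:
apply_moves --travel '[[3,2,-6],[3,1,-10],[3,1,-10],[1,0,-8],[0,0,-4],[0,0,0],[0,0,0],[0,0,0],[0,0,0],[0,0,0]]' --rot '[[0,-0.6,0],[0,-0.6,0],[0,0,0],[0,0,0],[0,0,0],[0,0,0],[0,0,0],[0,0,0],[0,0,0],[0,0,0]]' --grip '[10,10,10,10,10,10,10,10,10,10]'

```text
t: 7.37
ee_pos: [499.6, -3.0, 39.7]
orientation: [-3.123, 0.321, -0.008]
ft_force: [-0.1, 0.5, -1.9]
finger_gap: 20.4
```

```bash
cat > sf.py <<'E'
from st import *
def fixst():
    o,R=st();F=np.array([578.3,122.2]);c,s=np.cos(1.366),np.sin(1.366);d=o['ee_pos'][:2]-F
    x,y=d@[c,s],d@[-s,c];print('fix TCP x %.1f y %.1f -> face x %.1f headoff y %.1f underside %.1f'%(x,y,x+45,y-54.2,o['ee_pos'][2]-7.4))
    f=o['ft_force'];print('F along %.1f'%(f[0]*c+f[1]*s))
if __name__=='__main__': fixst()
E
python3 sf.py
```

```text
t 7.37 p [499.6  -3.   39.7] y-ang -101.74 z [ 0.005  0.002 -1.   ] F [-0.1  0.5 -1.9] gap 20.4
fix TCP x -138.6 y 51.6 -> face x -93.6 headoff y -2.6 underside 32.3
F along 0.4
```

Emit:
apply_moves --travel '[[-1,0,-5],[-0.5,3,-5],[1,5,-3],[1,5,0],[1,3,0],[0,0,0.3],[0,0,0.3],[0,0,0.3],[0,0,0.3],[0,0,0.3]]' --rot '[[0,0.1,0],[0,0,0],[0,0,0],[0,0,0],[0,0,0],[0,0,0],[0,0,0],[0,0,0],[0,0,0],[0,0,0]]' --grip '[10,10,10,10,10,10,10,10,10,10]'

```text
t: 8.2
ee_pos: [502.0, 15.7, 27.9]
orientation: [-3.123, 0.319, -0.008]
ft_force: [-0.5, -0.4, -3.3]
finger_gap: 20.5
```

Run:
```python
from sf import *
f=ctrl.grab_frame('top');g=ctrl.grab_frame('scene');fixst()
cv2.imwrite('pics/g3.png',np.hstack([cv2.resize(f[100:200,220:340],(396,330)),cv2.resize(g[200:310,300:432],(396,330))])[:,:,::-1])
```

```text
t 8.3 p [502.   15.6  27.9] y-ang -101.67 z [ 0.005  0.002 -1.   ] F [ 0.5 -0.5 -2.7] gap 20.6
fix TCP x -119.9 y 53.0 -> face x -74.9 headoff y -1.2 underside 20.5
F along -0.4
```

View pics/g3.png

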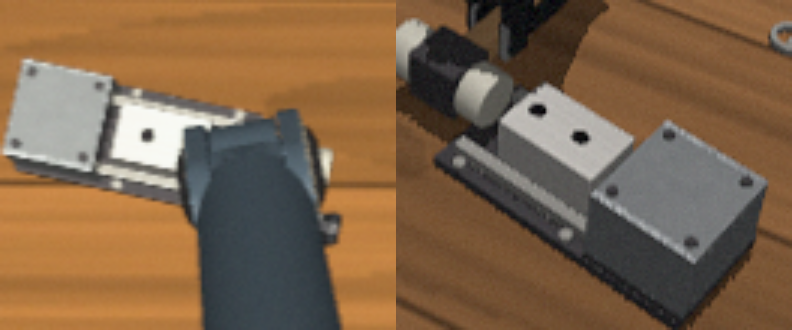

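The face lines up with the block's rear and has a gap of about 20 mm. First gentle tap, then draw back.

Emit:
apply_moves --travel '[[1,4.9,0],[1,4.9,0],[0.8,3.9,0],[0.8,3.9,0],[0.8,3.9,0],[0.8,3.9,0],[0.8,3.9,0],[-0.8,-4,0],[-1.6,-8,0],[-1.2,-6,0]]' --rot '[[0,0,0],[0,0,0],[0,0,0],[0,0,0],[0,0,0],[0,0,0],[0,0,0],[0,0,0],[0,0,0],[0,0,0]]' --grip '[10,10,10,10,10,10,10,10,10,10]'

```text
t: 9.13
ee_pos: [505.1, 28.6, 28.1]
orientation: [-3.124, 0.319, -0.009]
ft_force: [0.3, -0.1, -2.0]
finger_gap: 20.8
```

```bash
cat > bl.py <<'E'
import sys
from fit import *
from sf import fixst
def blk(tag):
    f=ctrl.grab_frame('scene');fx=(578.3,122.2,1.366)
    rs=[r for r in ctrl.masks_of('scene','block') if abs(r['bbox'][0]-466)>25]
    cv2.imwrite(f'pics/b{tag}.png',cv2.resize(f[190:310,290:434],(576,480))[:,:,::-1])
    if not rs: print('no block');return
    T=rs[0]['region'].astype(np.float32);best=[]
    # visible width of the top rear edge: fit only block minus hood
    H=render('scene',[place(box(35,115,-43,43,10,70),*fx)])
    for bx in np.arange(-25,60,1.):
        R=render('scene',[place(box(bx-40,bx+40,-25,25,10,58),*fx)])*(1-H);best.append((round(float(np.abs(R-T).sum()/T.sum()),3),bx))
    print('p',round(rs[0]['p'],2),'bbox',np.round(rs[0]['bbox'],1),sorted(best)[:3])
fixst();blk(sys.argv[1]);fixst()
E
python3 bl.py 1
```

```text
t 9.13 p [505.1  28.6  28.1] y-ang -101.65 z [ 0.006  0.001 -1.   ] F [ 0.3 -0.1 -2. ] gap 20.8
fix TCP x -106.5 y 52.7 -> face x -61.5 headoff y -1.5 underside 20.7
F along -0.1
p 0.58 bbox [358.  249.3  41.7  38.7] [(0.124, np.float64(-6.0)), (0.128, np.float64(-5.0)), (0.129, np.float64(-7.0))]
t 9.23 p [504.7  27.4  28.1] y-ang -101.81 z [ 0.005  0.    -1.   ] F [-0.4 -0.8 -2.3] gap 20.4
fix TCP x -107.7 y 52.7 -> face x -62.7 headoff y -1.5 underside 20.7
F along -0.9
```

View pics/b1.png

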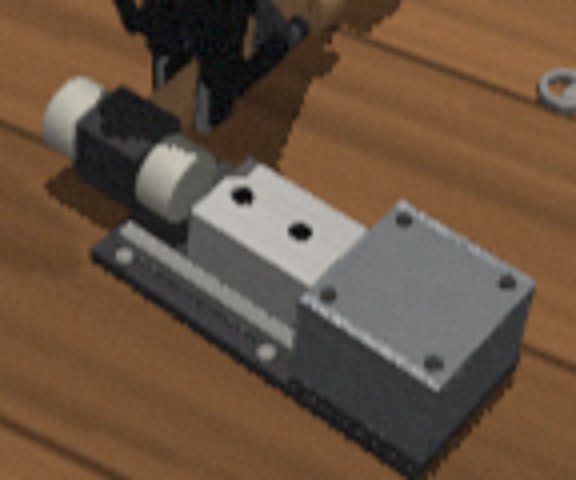

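The picture shows the block advanced by about 8 mm and the mallet clear of it at about (175,180) in the crop. Tap 2.

Emit:
apply_moves --travel '[[1,4.9,0],[1,4.9,0],[0.8,3.9,0],[0.8,3.9,0],[0.8,3.9,0],[0.8,3.9,0],[0.8,3.9,0],[-0.8,-4,0],[-1.6,-8,0],[-1.2,-6,0]]' --rot '[[0,0,0],[0,0,0],[0,0,0],[0,0,0],[0,0,0],[0,0,0],[0,0,0],[0,0,0],[0,0,0],[0,0,0]]' --grip '[10,10,10,10,10,10,10,10,10,10]'

```text
t: 10.07
ee_pos: [507.9, 41.6, 28.2]
orientation: [-3.124, 0.321, -0.009]
ft_force: [0.1, 0.9, -2.7]
finger_gap: 21.0
```

```bash
python3 bl.py 2
```

```text
t 10.07 p [507.9  41.6  28.2] y-ang -101.72 z [ 0.006  0.001 -1.   ] F [ 0.1  0.9 -2.7] gap 21.0
fix TCP x -93.2 y 52.6 -> face x -48.2 headoff y -1.6 underside 20.8
F along 0.9
p 0.57 bbox [361.5 250.9  38.6  37.9] [(0.147, np.float64(8.0)), (0.147, np.float64(9.0)), (0.154, np.float64(7.0))]
t 10.17 p [507.5  40.4  28.2] y-ang -101.88 z [ 0.005 -0.    -1.   ] F [-0.5  0.5 -3.7] gap 20.9
fix TCP x -94.5 y 52.7 -> face x -49.5 headoff y -1.5 underside 20.8
F along 0.4
```

Block at about +8. Tap 3.

Emit:
apply_moves --travel '[[1,4.9,0],[1,4.9,0],[0.8,3.9,0],[0.8,3.9,0],[0.8,3.9,0],[0.8,3.9,0],[0.8,3.9,0],[-0.8,-4,0],[-1.6,-8,0],[-1.2,-6,0]]' --rot '[[0,0,0],[0,0,0],[0,0,0],[0,0,0],[0,0,0],[0,0,0],[0,0,0],[0,0,0],[0,0,0],[0,0,0]]' --grip '[10,10,10,10,10,10,10,10,10,10]'

```text
t: 11.0
ee_pos: [510.6, 54.4, 28.3]
orientation: [-3.124, 0.323, -0.008]
ft_force: [-0.5, 0.3, -2.2]
finger_gap: 20.9
```

```bash
python3 bl.py 3
```

```text
t 11.0 p [510.6  54.4  28.3] y-ang -101.81 z [ 0.005  0.    -1.   ] F [-0.5  0.3 -2.2] gap 20.9
fix TCP x -80.1 y 52.5 -> face x -35.1 headoff y -1.7 underside 20.9
F along 0.2
p 0.74 bbox [363.3 252.1  36.4  30.1] [(0.159, np.float64(20.0)), (0.162, np.float64(21.0)), (0.168, np.float64(19.0))]
t 11.1 p [510.3  53.2  28.3] y-ang -101.97 z [ 0.005 -0.001 -1.   ] F [-0.2 -0.4 -2.8] gap 21.1
fix TCP x -81.4 y 52.5 -> face x -36.4 headoff y -1.7 underside 20.9
F along -0.4
```

Block at about +20.5, and home lies at +30 to +50. From here I'll use slower, smaller taps and end each call in contact so I can read the force.

Emit:
apply_moves --travel '[[0.9,4.4,0],[0.9,4.4,0],[0.8,3.9,0],[0.6,2.9,0],[0.4,2,0],[0.4,2,0],[0.4,2,0],[0.4,2,0],[0.4,2,0],[0,0,0]]' --rot '[[0,0,0],[0,0,0],[0,0,0],[0,0,0],[0,0,0],[0,0,0],[0,0,0],[0,0,0],[0,0,0],[0,0,0]]' --grip '[10,10,10,10,10,10,10,10,10,10]'

```text
t: 11.93
ee_pos: [515.2, 76.8, 28.4]
orientation: [3.119, -0.337, 0.004]
ft_force: [-1.4, -1.1, -1.7]
finger_gap: 20.4
```

```bash
python3 sf.py
```

```text
t 11.93 p [515.2  76.8  28.4] y-ang -102.35 z [ 0.002 -0.005 -1.   ] F [-1.4 -1.1 -1.7] gap 20.4
fix TCP x -57.3 y 52.6 -> face x -12.3 headoff y -1.6 underside 21.0
F along -1.4
```

Emit:
apply_moves --travel '[[-0.8,-4,0],[-1,-5,0],[0,0,0],[0.6,3,0],[0.6,3,0],[0.4,2,0],[0.4,2,0],[0.4,2,0],[0.4,2,0],[0.4,2,0]]' --rot '[[0,0,0.3],[0,0,0.2],[0,0,0],[0,0,0],[0,0,0],[0,0,0],[0,0,0],[0,0,0],[0,0,0],[0,0,0]]' --grip '[10,10,10,10,10,10,10,10,10,10]'

```text
t: 12.77
ee_pos: [516.5, 83.8, 28.2]
orientation: [3.12, -0.323, 0.004]
ft_force: [-0.3, -3.8, -0.2]
finger_gap: 20.9
```

```bash
python3 sf.py
```

```text
t 12.77 p [516.5  83.8  28.2] y-ang -101.83 z [ 0.002 -0.005 -1.   ] F [-0.3 -3.8 -0.2] gap 20.9
fix TCP x -50.1 y 52.7 -> face x -5.1 headoff y -1.5 underside 20.8
F along -3.8
```

Emit:
apply_moves --travel '[[-0.8,-4,0],[-1,-5,0],[0,0,0],[0.6,3,0],[0.6,3,0],[0.4,2,0],[0.4,2,0],[0.4,2,0],[0.4,2,0],[0,0,0]]' --rot '[[0,0,0],[0,0,0],[0,0,0],[0,0,0],[0,0,0],[0,0,0],[0,0,0],[0,0,0],[0,0,0],[0,0,0]]' --grip '[10,10,10,10,10,10,10,10,10,10]'

```text
t: 13.6
ee_pos: [517.8, 90.4, 28.2]
orientation: [3.121, -0.322, 0.004]
ft_force: [-0.1, -1.5, -1.4]
finger_gap: 20.6
```

```bash
python3 sf.py
```

```text
t 13.6 p [517.8  90.4  28.2] y-ang -101.77 z [ 0.002 -0.005 -1.   ] F [-0.1 -1.5 -1.4] gap 20.6
fix TCP x -43.4 y 52.8 -> face x 1.6 headoff y -1.4 underside 20.8
F along -1.5
```

Emit:
apply_moves --travel '[[-0.8,-4,0],[-1,-5,0],[0,0,0],[0.6,3,0],[0.6,3,0],[0.4,2,0],[0.4,2,0],[0.4,2,0],[0.4,2,0],[0,0,0]]' --rot '[[0,0,0],[0,0,0],[0,0,0],[0,0,0],[0,0,0],[0,0,0],[0,0,0],[0,0,0],[0,0,0],[0,0,0]]' --grip '[10,10,10,10,10,10,10,10,10,10]'

```text
t: 14.43
ee_pos: [517.6, 92.1, 28.1]
orientation: [3.115, -0.326, -0.001]
ft_force: [0.3, 0.0, -1.7]
finger_gap: 20.5
```

```bash
python3 sf.py
```

```text
t 14.43 p [517.6  92.1  28.1] y-ang -101.95 z [-0.002 -0.009 -1.   ] F [ 0.3  0.  -1.7] gap 20.5
fix TCP x -41.8 y 53.3 -> face x 3.2 headoff y -0.9 underside 20.7
F along 0.1
```

It advanced only 1.7 mm this time, so that is probably the stop. I'll press gently and end the call while pushing, to check.

Emit:
apply_moves --travel '[[-0.8,-4,0],[-0.6,-3,0],[0,0,0],[0.6,3,0],[0.6,3,0],[0.4,2,0],[0.4,2,0],[0.4,2,0],[0.4,2,0],[0.4,2,0]]' --rot '[[0,0,0],[0,0,0],[0,0,0],[0,0,0],[0,0,0],[0,0,0],[0,0,0],[0,0,0],[0,0,0],[0,0,0]]' --grip '[10,10,10,10,10,10,10,10,10,10]'

```text
t: 15.27
ee_pos: [516.9, 92.8, 28.1]
orientation: [3.102, -0.34, -0.012]
ft_force: [-2.3, -5.8, 0.6]
finger_gap: 20.7
```

```bash
python3 sf.py
```

```text
t 15.27 p [516.9  92.8  28.1] y-ang -102.49 z [-0.01  -0.021 -1.   ] F [-2.3 -5.8  0.6] gap 20.7
fix TCP x -41.3 y 54.2 -> face x 3.7 headoff y -0.0 underside 20.7
F along -6.1
```

Emit:
apply_moves --travel '[[-0.8,-4,0],[-0.6,-3,0],[0.2,0,0],[0,0,0],[0.6,3,0],[0.6,3,0],[0.4,2,0],[0.4,2,0],[0.8,4,0],[1,5,0]]' --rot '[[-0.6,-0.3,0.3],[-0.6,-0.3,0.3],[0,0,0],[0,0,0],[0,0,0],[0,0,0],[0,0,0],[0,0,0],[0,0,0],[0,0,0]]' --grip '[10,10,10,10,10,10,10,10,10,10]'

```text
t: 16.1
ee_pos: [515.5, 92.6, 28.2]
orientation: [3.062, -0.342, -0.007]
ft_force: [-3.4, -12.5, 5.3]
finger_gap: 20.9
```

```bash
python3 sf.py
```

```text
t 16.1 p [515.5  92.6  28.2] y-ang -102.73 z [-0.011 -0.06  -0.998] F [ -3.4 -12.5   5.3] gap 20.9
fix TCP x -41.8 y 55.4 -> face x 3.2 headoff y 1.2 underside 20.8
F along -12.9
```

The block is solidly against the stop: 13 N with no advance. I also see that my last tilt correction had the wrong sign. I'll draw back, straighten up and look.

Emit:
apply_moves --travel '[[-0.8,-4,0],[-1.2,-6,0],[-1.2,-6,0],[-1.6,-8,0],[-1.6,-8,0],[0,0,0],[0,0,0],[0,0,0],[0,0,0],[0,0,0]]' --rot '[[0,0,0],[0.8,-0.2,0.3],[0.8,-0.2,0.3],[0.8,-0.2,0.3],[0.8,0,0],[0,0,0],[0,0,0],[0,0,0],[0,0,0],[0,0,0]]' --grip '[10,10,10,10,10,10,10,10,10,10]'

```text
t: 16.93
ee_pos: [511.3, 64.9, 28.6]
orientation: [-3.124, 0.314, -0.008]
ft_force: [0.1, 0.0, -2.9]
finger_gap: 20.9
```

```bash
python3 bl.py 4
```

```text
t 16.93 p [511.3  64.9  28.6] y-ang -101.47 z [ 0.005  0.001 -1.   ] F [ 0.1  0.  -2.9] gap 20.9
fix TCP x -69.8 y 53.9 -> face x -24.8 headoff y -0.3 underside 21.2
F along 0.1
p 0.68 bbox [368.5 256.1  25.8  30.5] [(0.172, np.float64(44.0)), (0.187, np.float64(43.0)), (0.191, np.float64(45.0))]
t 17.03 p [511.3  64.9  28.6] y-ang -101.46 z [ 0.005  0.001 -1.   ] F [ 0.1 -0.4 -2.8] gap 21.3
fix TCP x -69.7 y 53.9 -> face x -24.7 headoff y -0.3 underside 21.2
F along -0.4
```

View pics/b4.png

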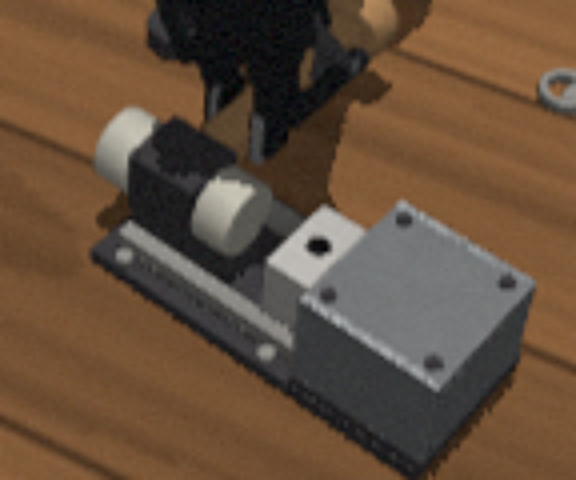

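The block sits at about +44, with its stub showing outside the hood, and the mallet is level and clear. Now I'll lift it and carry it back to its original, free spot.

Emit:
apply_moves --travel '[[0,-2,6],[0,-2,12],[0,-2,18],[0,-2,18],[0,-5,12],[0,-10,6],[0,-20,2],[1,-30,1],[1,-38,1],[1,-38,1]]' --rot '[[0,0,0],[0,0,0],[0,0,0],[0,0,0],[0,0,0],[0,0,1],[0,0,2],[0,0,2],[0,0,2],[0,0,2]]' --grip '[10,10,10,10,10,10,10,10,10,10]'

```text
t: 17.87
ee_pos: [514.0, -75.8, 113.3]
orientation: [-3.135, 0.016, -0.012]
ft_force: [1.1, -0.4, -3.2]
finger_gap: 20.9
```

```bash
python3 st.py
```

```text
t 17.87 p [514.  -75.8 113.3] y-ang -90.58 z [ 0.007  0.007 -1.   ] F [ 1.1 -0.4 -3.2] gap 20.9
```

Emit:
apply_moves --travel '[[1,-38,0],[1,-38,0],[1,-38,0],[1,-38,0],[1,-38,0],[1,-38,0],[1,-36,0],[1,-28,0],[0,-20,0],[0,-8,0]]' --rot '[[0,0,2],[0,0,2],[0,0,2],[0,0,2],[0,0,2],[0,0,1],[0,0,0.5],[0,0,0],[0,0,0],[0,0,0]]' --grip '[10,10,10,10,10,10,10,10,10,10]'

```text
t: 18.7
ee_pos: [516.1, -420.7, 118.5]
orientation: [3.126, 0.308, 0.013]
ft_force: [-0.0, -0.0, -2.7]
finger_gap: 20.9
```

```bash
python3 st.py
```

```text
t 18.7 p [ 516.1 -420.7  118.5] y-ang -78.75 z [ 0.008  0.    -1.   ] F [-0.  -0.  -2.7] gap 20.9
```

Now down, in stages, to TCP z ≈ 7.5, with a slow finish.

Emit:
apply_moves --travel '[[0,0,0],[0,0,-8],[0,0,-16],[0,0,-20],[0,0,-20],[0,0,-12],[0,0,-6],[0,0,0],[0,0,0],[0,0,0]]' --rot '[[0,0.2,0],[0,0.2,0],[0,0,0],[0,0,0],[0,0,0],[0,0,0],[0,0,0],[0,0,0],[0,0,0],[0,0,0]]' --grip '[10,10,10,10,10,10,10,10,10,10]'

```text
t: 19.53
ee_pos: [519.7, -406.4, 33.0]
orientation: [-3.116, -0.329, -0.002]
ft_force: [0.8, 0.5, -2.2]
finger_gap: 20.9
```

```bash
python3 st.py
```

```text
t 19.53 p [ 519.7 -406.4   33. ] y-ang -77.95 z [ 0.001  0.009 -1.   ] F [ 0.8  0.5 -2.2] gap 20.9
```

Emit:
apply_moves --travel '[[0,0,-5],[0,0,-7],[0,0,-5],[0,0,-3],[0,0,-2],[0,0,-1],[0,0,0],[0,0,0],[0,0,0],[0,0,0]]' --rot '[[-0.3,0,0],[-0.2,0,0],[0,0,0],[0,0,0],[0,0,0],[0,0,0],[0,0,0],[0,0,0],[0,0,0],[0,0,0]]' --grip '[10,10,10,10,10,10,10,10,10,10]'

```text
t: 20.37
ee_pos: [521.6, -408.3, 11.2]
orientation: [3.119, 0.328, 0.008]
ft_force: [-0.2, -0.1, -2.2]
finger_gap: 21.0
```

Run:
```python
from st import *
st();g=ctrl.grab_frame('scene')
cv2.imwrite('pics/p1.png',cv2.resize(g[80:200,110:270],(640,480))[:,:,::-1])
```

```text
t 20.37 p [ 521.6 -408.3   11.2] y-ang -78.01 z [ 0.006 -0.005 -1.   ] F [-0.2 -0.1 -2.2] gap 21.0
```

View pics/p1.png

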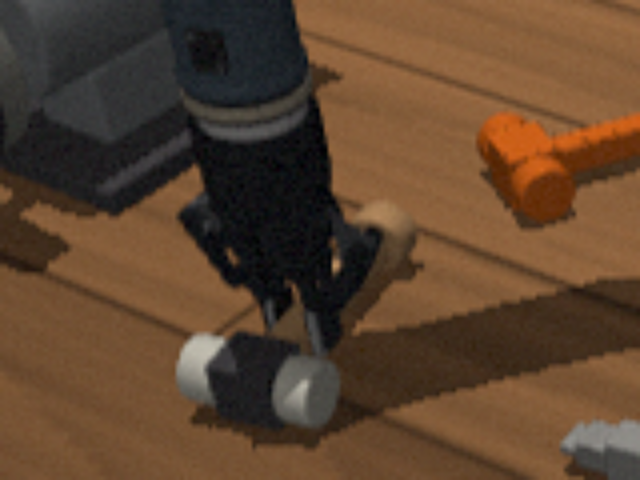

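The picture shows the mallet level, just above the bench (head at (255,380) in the crop). I'll lower the last 4 mm or so.

Emit:
apply_moves --travel '[[0,0,-1.5],[0,0,-1.5],[0,0,-1],[0,0,-0.5],[0,0,0],[0,0,0],[0,0,0],[0,0,0],[0,0,0],[0,0,0]]' --rot '[[0.2,0.2,0],[0,0,0],[0,0,0],[0,0,0],[0,0,0],[0,0,0],[0,0,0],[0,0,0],[0,0,0],[0,0,0]]' --grip '[10,10,10,10,10,10,10,10,10,10]'

```text
t: 21.25
ee_pos: [522.1, -408.8, 7.7]
orientation: [3.122, 0.328, 0.005]
ft_force: [0.4, 0.1, -1.0]
finger_gap: 20.8
```

```bash
python3 st.py
```

```text
t 21.25 p [ 522.1 -408.8    7.7] y-ang -78.01 z [ 0.003 -0.002 -1.   ] F [ 0.4  0.1 -1. ] gap 20.8
```

Emit:
apply_moves --travel '[[0,0,-0.5],[0,0,0],[0,0,0],[0,0,0],[0,0,0],[0,0,0],[0,0,0],[0,0,0],[0,0,0],[0,0,0]]' --rot '[[0,0,0],[0,0,0],[0,0,0],[0,0,0],[0,0,0],[0,0,0],[0,0,0],[0,0,0],[0,0,0],[0,0,0]]' --grip '[20,24,28,34,42,52,62,72,80,85]'

```text
t: 22.08
ee_pos: [524.4, -410.0, 9.0]
orientation: [3.118, 0.327, 0.012]
ft_force: [0.1, 1.1, 0.9]
finger_gap: 84.9
```

```bash
python3 st.py
```

```text
t 22.08 p [ 524.4 -410.     9. ] y-ang -78.02 z [ 0.008 -0.005 -1.   ] F [0.1 1.1 0.9] gap 84.9
```

Emit:
apply_moves --travel '[[0,0,4],[0,0,8],[0,0,15],[0,0,25],[0,0,30],[0,0,30],[-10,0,30],[-20,-10,20],[-20,-10,10],[-10,0,0]]' --rot '[[0,0,0],[0,0,0],[0,0,0],[0,0,0],[0,0,0],[0,0,0],[0,0,0],[0,0,0],[0,0,0],[0,0,0]]' --grip '[85,85,85,85,85,85,85,85,85,85]'

```text
t: 22.92
ee_pos: [464.4, -427.0, 193.2]
orientation: [3.117, 0.338, 0.016]
ft_force: [-0.5, 0.0, 0.4]
finger_gap: 85.3
```

Emit:
apply_moves --travel '[[-15,-30,0],[-15,-35,0],[-15,-35,0],[-15,-35,0],[-10,-20,0],[0,0,0],[0,0,0],[0,0,0],[0,0,0],[0,0,0]]' --rot '[[0,0,0],[0,0,0],[0,0,0],[0,0,0],[0,0,0],[0,0,0],[0,0,0],[0,0,0],[0,0,0],[0,0,0]]' --grip '[85,85,85,85,85,85,85,85,85,85]'

```text
t: 23.75
ee_pos: [391.2, -578.5, 192.6]
orientation: [-3.122, -0.349, -0.02]
ft_force: [0.0, 0.3, 0.4]
finger_gap: 85.4
```

```bash
python3 bl.py 5
python3 - <<'E'
from st import *
f=ctrl.grab_frame('top');g=ctrl.grab_frame('scene');st()
cv2.imwrite('pics/e.png',np.hstack([cv2.resize(f[60:300,190:510],(400,300)),cv2.resize(g[100:310,130:430],(400,280))[:300] if 0 else cv2.resize(g[90:315,130:430],(400,300))])[:,:,::-1])
E
```

```text
t 23.75 p [ 391.2 -578.5  192.6] y-ang -77.26 z [ 0.012  0.001 -1.   ] F [0.  0.3 0.4] gap 85.4
fix TCP x -724.1 y 40.7 -> face x -679.1 headoff y -13.5 underside 185.2
F along 0.2
p 0.88 bbox [366.3 256.9  24.   25.1] [(0.201, np.float64(44.0)), (0.211, np.float64(45.0)), (0.225, np.float64(43.0))]
t 23.85 p [ 391.6 -578.4  192.8] y-ang -77.22 z [ 0.013  0.001 -1.   ] F [ 0.4 -0.6 -0.3] gap 85.0
fix TCP x -723.9 y 40.3 -> face x -678.9 headoff y -13.9 underside 185.4
F along -0.5
t 23.95 p [ 391.  -579.2  193. ] y-ang -77.28 z [ 0.013  0.    -1.   ] F [0.5 0.1 0.2] gap 84.5
```

View pics/e.png

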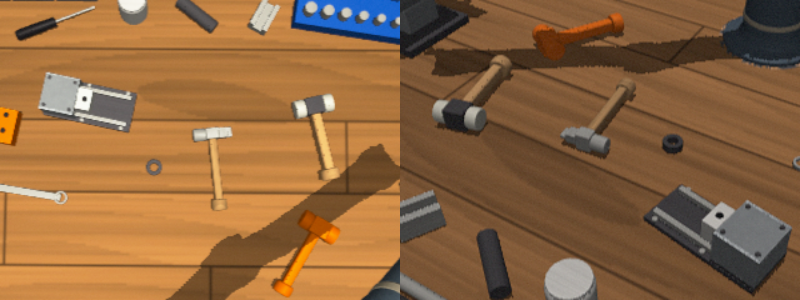

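The mallet lies flat and released at (315,105) in the left view, the block is home with its stub at (83,98), and nothing else has moved. Handing in.

```bash
python3 -c "
from station import ctrl
print(ctrl.close_job())"
```

```text
the job is handed in; nothing more can be done
None
```

The block is against the stop, and the mallet is back on the bench, released, close to where it started. I handed the job in at about 24 s of the 54 s allowed; it reports no verdict.

**What I did:** I lifted the soft-faced mallet and tapped the block along in three taps of 8 to 14 mm, then several slower ones, drawing back each time. The last press read about 13 N along the guide with no further advance. I then carried the mallet back, lowered it onto the bench and opened the fingers.

**Last checks:**
- **Block:** the final image fit puts it at x ≈ +44 mm in the fixture. That implies a stop at about +84 mm, inside the stated +70 to +90, and a total travel of about 59 mm. The mallet's position at the last press agreed to within 1 mm.
- **Mallet:** it lies flat and free in both views. The wrist force after letting go was near zero.
- **Surroundings:** nothing else in the pictures had moved.

**What was off:**
- The block's image fit had a mask mismatch of about 20% with so little of it showing, so I relied more on the force and position at the stop.
- One tilt correction before the last press had the wrong sign. The tool leaned about 3.4° during that press, and I straightened it afterwards.

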